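# Put the hair slide away under the tidy's sprung flap

## Task

Put the brass hair slide away in the cream tidy without picking it up: gently hold the tidy's sprung flap open with one fingertip before the slide reaches it, and with the other fingertip push the slide along the shelf and in under the flap until it drops inside. Keep holding the flap until it has dropped, then take both fingers out so that the flap springs shut; never lift the slide, and leave everything else on the dresser as it stands.

Things in the scene. Friction and masses are not known exactly. Their poses are not given: they have to be found in the camera images.
- tidy: Cream accessory tidy, fixed, 245 deep (its x) x 204 wide (its y) x 124 mm high. Origin: at dresser-top level straight below the middle of the sill, the edge where the flat shelf ends and the mouth begins. x runs level from the shelf into the mouth, z up. Shelf: 78 mm above the origin, x -100 to 0, y -102 to 102 mm. A level roof, top 124 mm high, lies behind the hinge, x 88 to 145.
- sill (a point): Middle of the tidy's sill edge, 78 mm above the dresser, axes as the tidy's: shelf towards -x, mouth towards +x. The mouth is an open well (inside y -92 to 92, x 0 to 137 mm from the sill, floor 72 mm below it) covered by the flap, which slopes up from the sill to its hinge. The side cheeks lie flush with the shut flap.
- hinge (a point): Middle of the flap's hinge line (along the tidy's y), 90 mm beyond the sill and 38 mm above it; steel barrel of radius 5 mm. Axes as the tidy's.
- flap (a joint): Opening angle of the slate-blue flap, a plate 94 mm from hinge to lip, 180 wide, 4 mm thick. 0 = shut, sloping 23 degrees; at 1.0 rad, its stop, it hangs almost straight down inside the box. A fingertip pressing on its upper face, or moving into the mouth, swings it inward and down; it springs shut by itself (0.6 N at the lip to start, 2 N wide open, more nearer the hinge).
- slide_mid (a point): Centre of the brass hair slide, a flat bar with three blue studs, 62 mm long (its y), 20 mm wide (its x), 12 mm high, about 35 g, lying on the tidy's shelf roughly parallel to the sill; its centre is 6 mm above the shelf.
- balm: Bystander: lip balm pot with red lid, 32 mm across, 24 mm high, on the shelf's front left corner; origin under its centre.
- watch: Bystander: black silicone watch lying on its side in the grey tray, about 70 x 60 mm, 36 mm high; origin under the middle of the strap.
- dish: Bystander: white ceramic egg dish, 84 mm across, 32 mm high, in the tray; origin under its centre.
- bottle: Bystander: blue glass bottle, 48 mm across, 115 mm high, in the tray; origin under its centre.
- compact: Bystander: copper powder compact, 70 mm across, 15 mm high, on the dresser; origin under its centre.
- lipstick: Bystander: black lipstick standing upright, 21 mm across, 64 mm high; origin under its centre.
- brush: Bystander: wooden hairbrush, 217 mm long, bristles up, 29 mm high; origin on its underside, at the neck; its head lies towards its +x.

How it is judged:
On the way, in this order (a step that is already met when the one before it is completed fails the run):
1. a fingertip holds the flap open while the slide is still on the shelf, short of the mouth (value of joint flap above 0.12 rad and contact force between the fingers and flap above 0.2 N and x of slide_mid in the frame of tidy below -0.008 m and z of slide_mid in the frame of tidy above 0.079 m), for 0.05 s.
2. the slide has dropped in behind the sill while a fingertip still holds the flap open (z of slide_mid in the frame of tidy below 0.065 m and x of slide_mid in the frame of tidy above 0 m and value of joint flap above 0.12 rad and contact force between the fingers and flap above 0.2 N), for 0.1 s.
At the end, for the whole second after the job is handed in: The slide lies at rest inside the tidy, its centre less than 50 mm above the dresser top and within the box's walls; the flap is shut to within 0.04 rad (x of slide_mid in the frame of tidy between 0 and 0.14 m and y of slide_mid in the frame of tidy between -0.095 and 0.095 m and z of slide_mid in the frame of tidy below 0.05 m and linear speed of slide below 0.02 m/s and value of joint flap below 0.04 rad); the robot touches nothing.
It fails at once if the slide is lifted more than 12 mm off the shelf (z of slide_mid in the frame of tidy above 0.096 m).
It fails at once if the slide is carried or pushed off the shelf's front or sides (z of slide_mid in the frame of tidy below 0.07 m and (x of slide_mid in the frame of tidy below -0.01 m or y of slide_mid in the frame of tidy below -0.1 m or y of slide_mid in the frame of tidy above 0.1 m)).
It fails at once if the fingers strain the flap against its stop (over 20 N) (contact force between the fingers and flap above 20 N).
It fails at once if a bystander is moved more than 20 mm or knocked over (distance of any of balm, watch, dish, bottle, compact, lipstick, brush from where it was at the start of the episode above 0.02 m or angle between any of bottle, lipstick, balm's own z axis and vertical above 0.5 rad).
It also fails if it takes over 38 s, if anything falls off the work surface, if the arm or the gripper's body presses on something with over 40 N, if the wrist force passes 120 N, or if a joint passes its speed limit or range.

## Robot

A 6-joint arm with a two-finger parallel gripper is mounted at the origin on the work surface. World frame = base frame: x ahead of the robot, y to its left, z up, the work surface at z = 0. Lengths are in m, angles in rad, forces in N, time in s.
With the tool pointing down it reaches from about 0.35 to 0.975 m from the base axis. Payload 4.9 kg.
Tool frame: the origin (TCP) lies at the very end of the fingers, on their centre line; the grasp point (between the pads) lies 19 mm behind it; z points along the fingers, y is the line along which they close (so a half turn about z gives the same grasp; the last joint's range is limited). The gripper opens to 85 mm and grips with 20 to 120 N. Pads are 22 mm wide; open, the fingers measure 114 mm over their backs; the gripper's body (76 mm by 85 mm) begins 54 mm behind the grasp point. The pads swing forward as they close: fully open they stand 13 mm farther back than shut.
Start: joints at [-1.468, 0.053, 1.613, -0, 1.476, -0.119], TCP at [0.137, -0.61, 0.231] pointing down, gripper open.
Joint ranges: [-3.01, 3.01], [-1.01, 2.22], [0.06, 2.58], [-1.02, 4.17], [0.09, 2.62], [-3.14, 3.14]. Speed limits (rad/s): [2.57, 2.57, 3.14, 3.14, 3.14, 3.14].

## Interface

Orientations are given as a rotation vector (axis times angle).
In Python, from station import * gives the robot as it stands.
- The arm moves only by the shell command python3 -m crank 'ROWS' [OPENING] [FORCE]. ROWS is JSON, a list of rows, each an object with "offset": the shift along the tool's x, y, z in m, a list of three; "twist": the turn, a rotation vector about the tool's x, y, z in degrees, a list of three. In form: [{"offset": [x, y, z], "twist": [rx, ry, rz]}, ...]. A call has 1 to 20 rows; each row is the pose to reach, as a shift and turn from the pose commanded when the call began, along the tool's axes at that moment; what a row does not reach only later rows make up. A row lasts 1/8 s, in which the tool goes at most 62.5 mm and 10.7 degrees, less where a joint would pass 70% of its speed; a pose out of reach is approached as far as the arm can. A call with a gripper value outside its range is refused whole. OPENING is the opening, from 0 (shut) to 1 (fully open), set as the call begins (- or left out, the last holds). The fingers move at their own pace and stop on an object; FORCE is the grip in N (left out, the last holds). Time passes only in rows, so rows that repeat a pose let the fingers close. It gives the time, the measured TCP pose, the force, the opening and the grip force at its end, in the units of the state.
- get_obs(): the state, without advancing time (a new reading comes with each control period).
- get_image(name): name is "side" or "top" or "wrist"; returns the picture (384x512x3 uint8, red, green, blue); there is no depth.
- get_calibration(name): a dict with "intrinsics" (3x3 intrinsics, pixels), "world_from_camera" (4x4, takes a point from camera to world coordinates); the wrist camera has in their place "tool_from_camera" (4x4, takes a point from camera to tool coordinates, whose origin is the TCP and whose axes are the flange's). Camera axes: x right, y up, looking along -z (the intrinsics and any distortion apply to the point x, -y, -z); pixel columns grow to the right and rows downward; lengths in m; the calibration is good to about 2 mm. The wrist camera is an equidistant fisheye: a pixel r from the principal point sees the ray r / f radians off the axis. A picture is of the moment at which its call begins: read the wrist's pose just before it. get_calibration takes no time and is no camera call.
- finish_job(): hands the job in; it is judged then, once.
Trained networks look in the newest picture that a camera, given by its name, has taken for a name from the list of things; names that differ only in an ending like _2 or _b are one class to them, and where a whole thing is asked for, a point or a joint stands for the part that bears it (a point fixed in the world has none). Each returns a list of dicts, best first, with "confidence" (0 to 1); they miss things now and then, are a little off and sometimes report something else, mostly with a low value. They report only what shows in the picture. A call takes as long as a camera call.
- cut_out(query, camera): "region" (384x512 bool, what is visible of it) and "rect" ([centre column, centre row, width, height] in pixels, round what is visible of it).
The state is a dict: "t": time; "q": joint angles; "dq": joint speeds; "effort": joint torques, N m; "tool_pos": TCP position; "tool_rot": TCP orientation; "contact_force": force on the tool from outside, world axes, zero at the start; "wrist_torque": the same for the moment, N m; "opening": finger opening in m; "grip_force": force on a finger pad.
Only numpy, scipy, OpenCV 4.12 (cv2) and the standard library are available. Lean on these libraries where they do the work, as an engineer would, in place of code of your own. Each camera call takes 0.05 s, during which the arm holds its last target. There are 200 camera calls.

## Working session

There is one attempt and no reset: what is moved stays moved. The work goes in short steps, Python scripts to look and compute and a shell command to move; the robot and the scene stay as the last step left them, time stands still between calls to the robot, and variables do not carry over. Pictures are saved under pics/ and viewed, at most 10 in all, crops included, and the job is handed in when it is done.

```bash
mkdir -p pics; ls; python3 - <<'E'
from station import *
import cv2,numpy as np
o=get_obs();print({k:np.round(v,3) for k,v in o.items()})
ims=[]
for c in("side","top"):
    im=get_image(c);cv2.imwrite(f"pics/{c}0.png",im[:,:,::-1])
    k=get_calibration(c);print(c,np.round(k["intrinsics"],1).tolist(),np.round(k["world_from_camera"],3).tolist())
    for q in("tidy","flap","slide_mid","balm","watch","bottle","hinge"):
        r=cut_out(q,c);print(q,[(round(d["confidence"],2),np.round(d["rect"]).tolist()) for d in r[:2]])
E
```

```text
pics
{'t': np.float64(0.0), 'q': array([-1.468,  0.053,  1.614,  0.   ,  1.476, -0.119]), 'dq': array([-0.002, -0.003, -0.001, -0.   ,  0.001, -0.001]), 'effort': array([ 1.0000e-03, -3.9368e+01, -3.7018e+01, -0.0000e+00,  7.0000e-03,
        0.0000e+00]), 'tool_pos': array([ 0.137, -0.609,  0.23 ]), 'tool_rot': array([-3.12 , -0.348, -0.   ]), 'contact_force': array([ 0.225, -0.481, -0.166]), 'wrist_torque': array([-0.03 ,  0.06 , -0.017]), 'grip_force': np.float64(0.0), 'opening': np.float64(0.086)}
side [[373.5, 0.0, 253.2], [0.0, 373.5, 183.6], [0.0, 0.0, 1.0]] [[-0.875, 0.243, -0.419, 0.103], [-0.484, -0.447, 0.752, 0.785], [-0.004, 0.861, 0.509, 0.652], [0.0, 0.0, 0.0, 1.0]]
tidy [(0.81, [238.0, 209.0, 108.0, 88.0])]
flap [(0.94, [230.0, 198.0, 52.0, 53.0])]
slide_mid []
balm []
watch [(0.45, [327.0, 150.0, 18.0, 8.0])]
bottle [(0.69, [307.0, 157.0, 13.0, 33.0])]
hinge [(0.97, [239.0, 212.0, 108.0, 92.0])]
top [[463.8, 0.0, 258.5], [0.0, 463.8, 186.6], [0.0, 0.0, 1.0]] [[-0.009, 0.998, -0.055, 0.451], [-1.0, -0.009, 0.011, -0.024], [0.01, 0.055, 0.998, 1.79], [0.0, 0.0, 0.0, 1.0]]
tidy [(0.74, [233.0, 183.0, 68.0, 81.0])]
flap [(0.94, [231.0, 179.0, 52.0, 35.0])]
slide_mid [(0.6, [121.0, 202.0, 32.0, 53.0]), (0.45, [248.0, 198.0, 17.0, 8.0])]
balm [(0.52, [219.0, 216.0, 11.0, 12.0])]
watch [(0.41, [378.0, 199.0, 18.0, 16.0])]
bottle [(0.64, [338.0, 193.0, 14.0, 13.0])]
hinge [(0.94, [234.0, 184.0, 71.0, 78.0])]
```

View pics/top0.png

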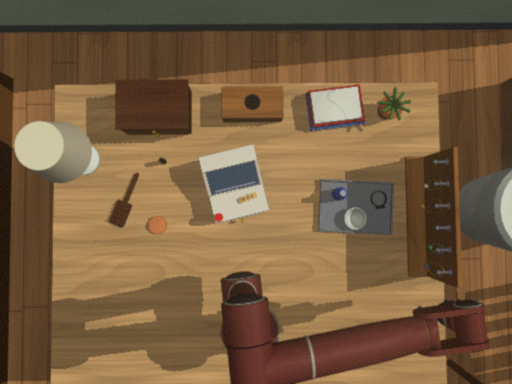

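View pics/side0.png

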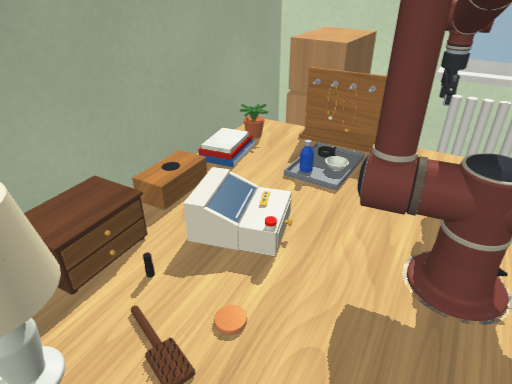

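The top view shows the tidy near (234,184) with the slide on its shelf at about (246,198), the balm at (219,216) and the shelf on the robot's side. The side view agrees: blue flap at (232,197), slide at (265,199).

```bash
cat > h.py <<'E'
from station import *
import cv2,numpy as np
from scipy.spatial.transform import Rotation as R
def ray(c,uv,obs=None):
    k=get_calibration(c);K=np.array(k["intrinsics"]);u=(np.array(uv,float)-K[:2,2])/[K[0,0],K[1,1]]
    if c=="wrist":
        r=np.hypot(*u);d=np.array([*(u/max(r,1e-9)*np.sin(r)),np.cos(r)])
        T=np.eye(4);T[:3,:3]=R.from_rotvec(obs["tool_rot"]).as_matrix();T[:3,3]=obs["tool_pos"];M=T@np.array(k["tool_from_camera"])
    else: d=np.array([*u,1.]);M=np.array(k["world_from_camera"])
    return M[:3,3],M[:3,:3]@(d*[1,-1,-1])
def atz(c,uv,z,obs=None):
    o,d=ray(c,uv,obs);return o+d*(z-o[2])/d[2]
def px(c,P,obs):
    k=get_calibration(c);K=np.array(k["intrinsics"]);T=np.eye(4);T[:3,:3]=R.from_rotvec(obs["tool_rot"]).as_matrix();T[:3,3]=obs["tool_pos"]
    M=T@np.array(k["tool_from_camera"]) if c=="wrist" else np.array(k["world_from_camera"])
    p=(np.atleast_2d(P)-M[:3,3])@M[:3,:3]*[1,-1,-1]
    if c=="wrist":
        r=np.hypot(p[:,0],p[:,1]);a=np.arctan2(r,p[:,2]);q=p[:,:2]/r[:,None]*a[:,None]
    else: q=p[:,:2]/p[:,2:]
    return q*[K[0,0],K[1,1]]+K[:2,2]
def goto(p,yv,obs):
    """offset and twist (deg) from commanded/measured pose to tool-down pose with tool y along yv"""
    y=np.array([*yv,0])/np.hypot(*yv);z=np.array([0,0,-1.]);M=np.c_[np.cross(y,z),y,z]
    R0=R.from_rotvec(obs["tool_rot"]);return R0.inv().apply(np.array(p)-obs["tool_pos"]),np.degrees((R0.inv()*R.from_matrix(M)).as_rotvec())
E
python3 - <<'E'
from h import *
for n,uv,z in[("slide",(248,198),.084),("flaplow a",(211,192),.078),("flaplow b",(259,180),.078),("balm",(219,216),.1)]: print(n,atz("top",uv,z).round(3))
for q in("flap",):
    m=cut_out(q,"top")[0]["region"].astype(np.uint8)
    b=cv2.minAreaRect(cv2.findNonZero(m));print(b)
o=get_obs();k=get_calibration("wrist");print(np.round(k["intrinsics"],1).tolist(),np.round(k["tool_from_camera"],3).tolist())
for s in(1,-1):
  print(goto((.4,.05,.25),(s*.97,s*.26),o))
E
```

```text
slide [ 0.503 -0.003  0.084]
flaplow a [0.526 0.133 0.078]
flaplow b [ 0.569 -0.044  0.078]
balm [0.438 0.102 0.1  ]
((232.02943420410156, 177.11766052246094), (23.525955200195312, 48.50712203979492), 75.96376037597656)
[[297.3, 0.0, 258.8], [0.0, 297.3, 188.7], [0.0, 0.0, 1.0]] [[-0.0, 0.95, 0.313, 0.081], [1.0, 0.001, -0.0, 0.001], [-0.0, 0.313, -0.95, -0.141], [0.0, 0.0, 0.0, 1.0]]
(array([ 0.40119843, -0.58576529, -0.0187004 ]), array([ 2.46150695e-03,  1.97186503e-04, -9.22957865e+01]))
(array([ 0.40119843, -0.58576529, -0.0187004 ]), array([ 1.95039326e-04, -2.43470343e-03,  8.77042135e+01]))
```

```bash
python3 -m crank '[{"offset":[0.04,-0.04,-0.03],"twist":[0,0,-9]},{"offset":[0.08,-0.08,-0.06],"twist":[0,0,-18]},{"offset":[0.12,-0.12,-0.1],"twist":[0,0,-27]},{"offset":[0.16,-0.16,-0.1],"twist":[0,0,-36]},{"offset":[0.2,-0.2,-0.1],"twist":[0,0,-45]},{"offset":[0.24,-0.24,-0.1],"twist":[0,0,-54]},{"offset":[0.28,-0.28,-0.1],"twist":[0,0,-63]},{"offset":[0.32,-0.32,-0.1],"twist":[0,0,-72]},{"offset":[0.36,-0.36,-0.1],"twist":[0,0,-81]},{"offset":[0.4,-0.4,-0.1],"twist":[0,0,-90]},{"offset":[0.44,-0.44,-0.1],"twist":[0,0,-92]},{"offset":[0.48,-0.48,-0.1],"twist":[0,0,-92]},{"offset":[0.51,-0.51,-0.1],"twist":[0,0,-92]},{"offset":[0.51,-0.51,-0.1],"twist":[0,0,-92]},{"offset":[0.51,-0.51,-0.1],"twist":[0,0,-92]},{"offset":[0.51,-0.51,-0.1],"twist":[0,0,-92]}]'
python3 - <<'E'
from h import *
import pickle
o=get_obs();im=get_image("wrist");cv2.imwrite("pics/w1.png",im[:,:,::-1])
D={"o":o}
for q in("flap","slide_mid","tidy","balm"):
    r=cut_out(q,"wrist");D[q]=r;print(q,[(round(d["confidence"],2),np.round(d["rect"]).tolist(),np.round(cv2.minAreaRect(cv2.findNonZero(d["region"].astype(np.uint8)))[2],1)) for d in r[:2]])
pickle.dump(D,open("w1.pkl","wb"))
E
```

```text
t: 2.85
tool_pos: [0.5225, -0.0009, 0.3314]
tool_rot: [1.921, 2.486, -0.0]
contact_force: [-0.5, -1.0, 0.5]
opening: 0.0856
grip_force: 0.0
flap [(0.55, [313.0, 128.0, 76.0, 139.0], np.float64(2.7))]
slide_mid [(0.96, [246.0, 150.0, 23.0, 48.0], np.float64(83.8))]
tidy [(0.97, [290.0, 128.0, 203.0, 163.0], np.float64(5.6))]
balm [(0.89, [214.0, 59.0, 22.0, 23.0], np.float64(90.0))]
```

View pics/w1.png

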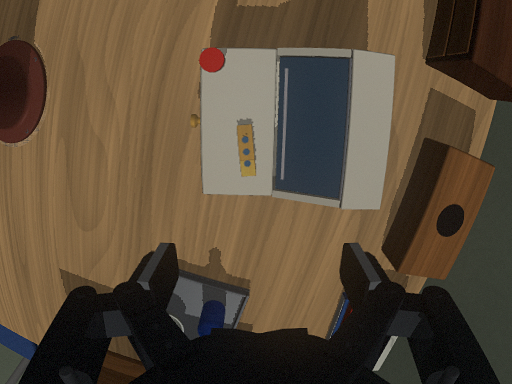

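The wrist view shows the balm at (212,60), the slide at (246,150), the sill as the line (276,50)-(273,193), the shelf front corner at (204,194) and the roof on the right. A second viewpoint next.

```bash
python3 -m crank '[{"offset":[0.04,0,0],"twist":[0,0,0]},{"offset":[0.08,-0.03,0.02],"twist":[0,0,0]},{"offset":[0.1,-0.04,0.04],"twist":[0,0,0]},{"offset":[0.1,-0.04,0.04],"twist":[0,0,0]},{"offset":[0.1,-0.04,0.04],"twist":[0,0,0]}]'
python3 - <<'E'
from h import *
import pickle
o=get_obs();im=get_image("wrist");cv2.imwrite("pics/w2.png",cv2.resize(im[:,:,::-1],(768,576),interpolation=cv2.INTER_CUBIC))
D={"o":o}
for q in("flap","slide_mid","tidy","balm"):
    r=cut_out(q,"wrist");D[q]=r;print(q,[(round(d["confidence"],2),np.round(d["rect"]).tolist()) for d in r[:2]])
pickle.dump(D,open("w2.pkl","wb"))
A=pickle.load(open("w1.pkl","rb"))
for n in("slide_mid","balm"):
    if not D[n]:continue
    L=[]
    for d in(A,D):
        m=d[n][0]["region"];ys,xs=np.nonzero(m);L.append(ray("wrist",(xs.mean(),ys.mean()),d["o"]))
    M=np.zeros((3,3));b=np.zeros(3)
    for p,v in L:
        v=v/np.linalg.norm(v);P=np.eye(3)-np.outer(v,v);M+=P;b+=P@p
    print(n,np.linalg.solve(M,b).round(4))
E
```

```text
t: 3.72
tool_pos: [0.4594, 0.0861, 0.2922]
tool_rot: [1.919, 2.486, 0.001]
contact_force: [-0.4, 0.7, 0.2]
opening: 0.0853
grip_force: 0.0
flap [(0.77, [344.0, 204.0, 91.0, 131.0]), (0.53, [323.0, 202.0, 219.0, 168.0])]
slide_mid [(0.92, [275.0, 232.0, 19.0, 43.0])]
tidy [(0.83, [322.0, 199.0, 215.0, 166.0]), (0.2, [241.0, 143.0, 24.0, 29.0])]
balm [(0.69, [241.0, 142.0, 27.0, 24.0])]
slide_mid [ 0.505  -0.0011  0.0787]
balm [0.4344 0.1048 0.0958]
```

View pics/w2.png

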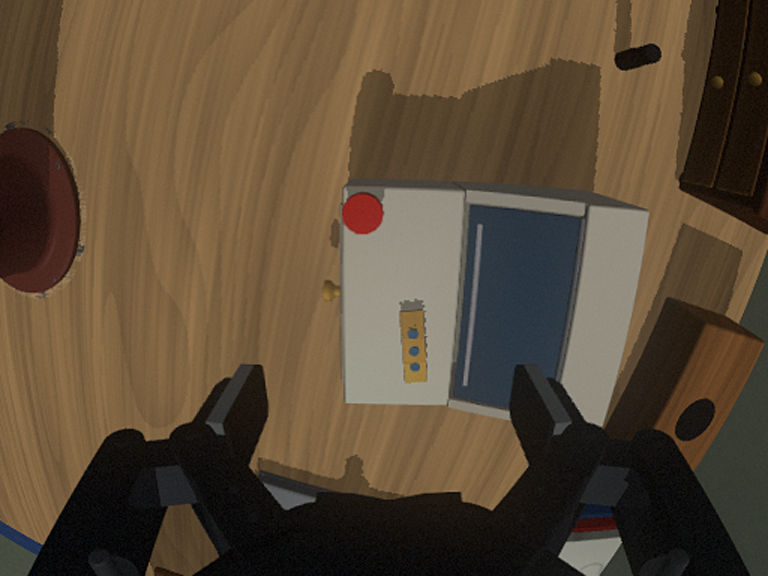

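The second view shows the shelf corners at (345,186) and (345,403), the sill ends at (464,189) and (448,405), and the roof corners at (588,206) and (648,211), in the enlarged picture. Now the pose fit.

```bash
cat > fit.py <<'E'
from h import *
import pickle
from scipy.optimize import least_squares
A,D=[pickle.load(open(f"w{i}.pkl","rb")) for i in(1,2)]
s=1/1.5
P1=[((-100,-102,78),(204,194)),((0,102,78),(277,50)),((0,-102,78),(272,193)),((88,102,124),(353,50)),((145,102,124),(394,54)),((145,-102,124),(380,209)),((88,-102,124),(342,207))]
P2=[((-100,102,78),(345*s,186*s)),((-100,-102,78),(345*s,403*s)),((0,102,78),(464*s,189*s)),((0,-102,78),(448*s,405*s)),((88,102,124),(588*s,206*s)),((145,102,124),(648*s,211*s))]
def W(v,p):
    c,sn=np.cos(v[3]),np.sin(v[3]);p=np.array(p)/1000
    return np.c_[v[0]+c*p[:,0]-sn*p[:,1],v[1]+sn*p[:,0]+c*p[:,1],p[:,2]+v[2]]
def res(v): return np.concatenate([(px("wrist",W(v,[p for p,_ in L]),d["o"])-[u for _,u in L]).ravel() for L,d in((P1,A),(P2,D))])
r=least_squares(res,[.53,.03,0,.25],loss="soft_l1");v=r.x
print(v.round(4),np.abs(res(v)).reshape(-1,2).round(1).tolist())
c,sn=np.cos(v[3]),np.sin(v[3]);Rt=np.array([[c,sn],[-sn,c]])
for d in(A,D):
  for n,z in(("slide_mid",.09),("balm",.102)):
    m=d[n][0]["region"].astype(np.uint8);b=cv2.minAreaRect(cv2.findNonZero(m));bp=np.array([atz("wrist",u,z,d["o"]) for u in cv2.boxPoints(b)])
    q=(bp[:,:2]-v[:2])@Rt.T*1000;print(n,q.mean(0).round(1),q.round().tolist())
np.save("tidy.npy",v)
o=get_obs()
yv=(c,sn)
for p in((-.06,0),):print(goto((*(v[:2]+Rt.T@p),.25),yv,o))
E
python3 fit.py
```

```text
[ 0.5347  0.0419 -0.0064  0.2325] [[0.4, 0.2], [0.5, 0.8], [0.8, 2.7], [0.5, 0.5], [0.7, 1.6], [0.3, 0.1], [1.4, 1.6], [1.1, 0.2], [0.4, 0.5], [1.2, 0.5], [0.5, 0.8], [0.4, 1.2], [0.0, 0.7]]
slide_mid [-38.7 -33.4] [[-53.0, -0.0], [-33.0, 2.0], [-24.0, -66.0], [-45.0, -69.0]]
balm [-82.3  84.4] [[-98.0, 101.0], [-67.0, 101.0], [-66.0, 68.0], [-98.0, 68.0]]
slide_mid [-39.1 -31.1] [[-53.0, 2.0], [-33.0, 4.0], [-25.0, -65.0], [-46.0, -67.0]]
balm [-83.3  85.6] [[-98.0, 101.0], [-69.0, 101.0], [-68.0, 70.0], [-98.0, 70.0]]
(array([-0.0604174 ,  0.00161859,  0.04200547]), array([0.04882117, 0.01541812, 1.32585022]))
```

```bash
python3 - <<'E'
from h import *
v=np.load("tidy.npy");c,sn=np.cos(v[3]),np.sin(v[3]);Rt=np.array([[c,sn],[-sn,c]])
o=get_obs();print(goto((*(v[:2]+Rt.T@(-.0295,-.032)),.12),(c,sn),o), px("wrist",[[0,0,0]],o))
E
```

```text
(array([-0.09307829,  0.03125963,  0.17203979]), array([0.04882117, 0.01541812, 1.32585022])) [[ 13.47141564 140.62851731]]
```

```bash
python3 -m crank '[{"offset":[-0.04,0.015,0.02],"twist":[0,0,1.3]},{"offset":[-0.08,0.031,0.05],"twist":[0,0,1.3]},{"offset":[-0.093,0.031,0.09],"twist":[0,0,1.3]},{"offset":[-0.093,0.031,0.13],"twist":[0,0,1.3]},{"offset":[-0.093,0.031,0.16],"twist":[0,0,1.3]},{"offset":[-0.093,0.031,0.172],"twist":[0,0,1.3]},{"offset":[-0.093,0.031,0.172],"twist":[0,0,1.3]},{"offset":[-0.093,0.031,0.172],"twist":[0,0,1.3]},{"offset":[-0.093,0.031,0.172],"twist":[0,0,1.3]}]' 0.65
cat > look.py <<'E'
from h import *
import sys
v=np.load("tidy.npy");c,sn=np.cos(v[3]),np.sin(v[3]);Rt=np.array([[c,sn],[-sn,c]])
o=get_obs();im=get_image("wrist");cv2.imwrite(sys.argv[1],cv2.resize(im[:,:,::-1],(768,576),interpolation=cv2.INTER_CUBIC))
print("tcp tidy mm",(Rt@(o["tool_pos"][:2]-v[:2])*1000).round(1),o["tool_pos"][2].round(4),o["contact_force"].round(1),o["opening"].round(4))
for d in cut_out("slide_mid","wrist")[:1]:
    b=cv2.minAreaRect(cv2.findNonZero(d["region"].astype(np.uint8)));q=(np.array([atz("wrist",u,.084,o) for u in cv2.boxPoints(b)])[:,:2]-v[:2])@Rt.T*1000
    print(round(d["confidence"],2),q.round().tolist())
E
python3 look.py pics/w3.png
```

```text
t: 5.1
tool_pos: [0.5134, 0.0044, 0.121]
tool_rot: [1.945, 2.464, 0.002]
contact_force: [0.5, -0.4, -0.0]
opening: 0.0553
grip_force: 0.0Traceback (most recent call last):
  File "look.py", line 5, in <module>
    print("tcp tidy mm",(Rt@(o["tool_pos"][:2]-v[:2])*1000).round(1),o["tool_pos"][2].round(4),o["contact_force"].round(1),o["opening"].round(4))
                                                                                                                           ^^^^^^^^^^^^^^^^^^
AttributeError: 'float' object has no attribute 'round'
```

View pics/w3.png

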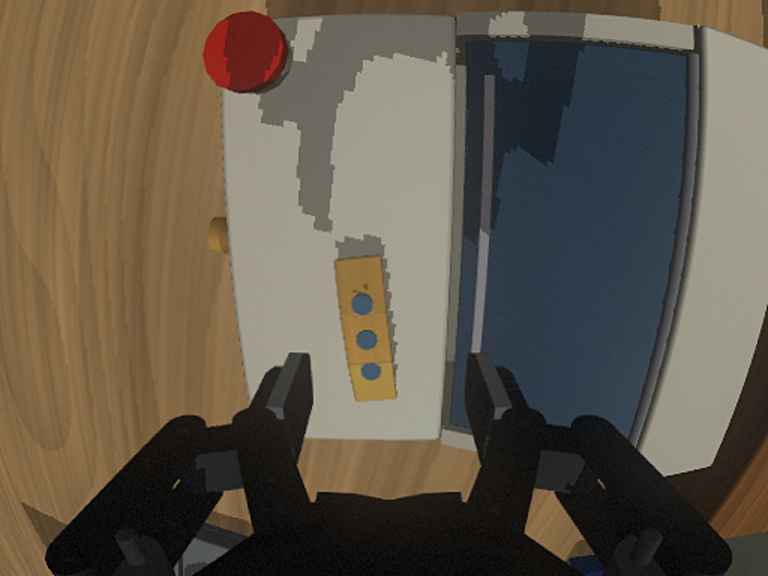

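Slide at (366,328) between the fingers; rear finger over the shelf at (290,385), front finger over the flap's edge at (485,385). Now descend to just above the shelf.

```bash
sed -i 's/o\["opening"\].round(4)/o["opening"]/' look.py; python3 look.py pics/w3b.png; python3 -m crank '[{"offset":[0,0,0.012],"twist":[0,0,0]},{"offset":[0,0,0.024],"twist":[0,0,0]},{"offset":[0,0,0.034],"twist":[0,0,0]},{"offset":[0,0,0.038],"twist":[0,0,0]},{"offset":[0,0,0.038],"twist":[0,0,0]},{"offset":[0,0,0.038],"twist":[0,0,0]}]'; python3 look.py pics/w4.png
```

```text
tcp tidy mm [-29.5 -31.5] 0.1207 [ 0.2  0.6 -0.5] 0.055331202296163076
0.63 [[-52.0, -0.0], [-32.0, 2.0], [-26.0, -67.0], [-48.0, -70.0]]
t: 6.0
tool_pos: [0.5127, 0.0045, 0.0817]
tool_rot: [1.947, 2.465, 0.001]
contact_force: [-0.1, 0.5, -0.7]
opening: 0.0556
grip_force: 0.0
tcp tidy mm [-30.  -31.3] 0.0817 [-0.1  0.5 -0.7] 0.05561155397550414
0.88 [[-52.0, 0.0], [-32.0, 3.0], [-25.0, -68.0], [-49.0, -72.0]]
```

View pics/w4.png

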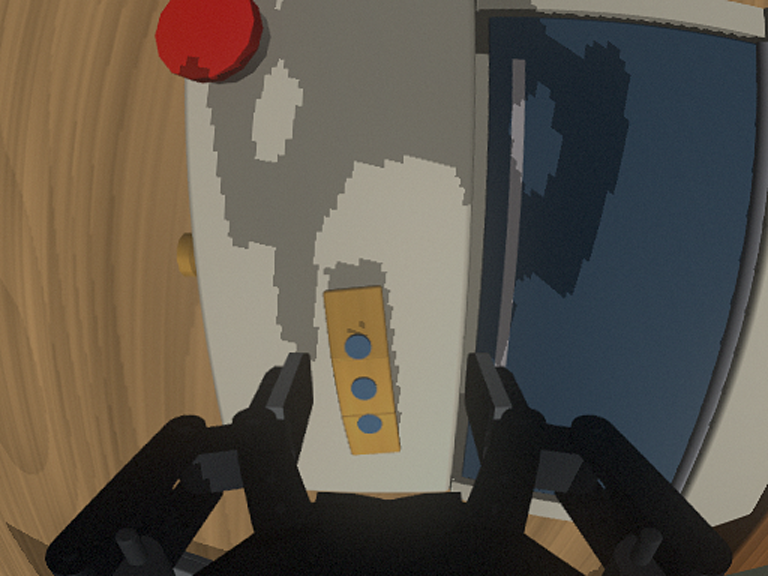

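Fingers straddle the slide at (362,380), with the front finger at (485,385) over the flap's lip. Lowering in small steps, feeling for contact.

```bash
python3 -m crank '[{"offset":[0,0,0.002],"twist":[0,0,0]},{"offset":[0,0,0.003],"twist":[0,0,0]},{"offset":[0,0,0.003],"twist":[0,0,0]}]' | grep -E 'pos|contact'; python3 -m crank '[{"offset":[0,0,0.001],"twist":[0,0,0]},{"offset":[0,0,0.002],"twist":[0,0,0]},{"offset":[0,0,0.002],"twist":[0,0,0]}]'| grep -E 'pos|contact'; python3 -m crank '[{"offset":[0,0,0.001],"twist":[0,0,0]},{"offset":[0,0,0.002],"twist":[0,0,0]},{"offset":[0,0,0.002],"twist":[0,0,0]}]'| grep -E 'pos|contact'
```

```text
tool_pos: [0.5122, 0.0045, 0.0782]
contact_force: [0.1, -0.5, 0.0]
tool_pos: [0.5123, 0.0045, 0.0763]
contact_force: [-0.3, 0.2, 0.6]
tool_pos: [0.5124, 0.0045, 0.0743]
contact_force: [0.4, 0.8, 1.2]
```

```bash
python3 -m crank '[{"offset":[0,0,0.001],"twist":[0,0,0]},{"offset":[0,0,0.002],"twist":[0,0,0]},{"offset":[0,0,0.002],"twist":[0,0,0]}]' | grep -E 'pos|contact'; python3 -c "
from h import *
v=np.load('tidy.npy');print(v)
for i in range(3):
  get_image('side');print(get_obs()['contact_force'].round(2))"
```

```text
tool_pos: [0.5125, 0.0045, 0.0739]
contact_force: [-4.1, 0.7, 9.6]
[ 0.53468483  0.04185177 -0.00642302  0.23254271]
[-4.26  0.21  9.7 ]
[-4.22  0.49  9.94]
[-3.69 -0.15  9.55]
```

Shelf found at TCP z ≈ 0.074. Lift about 3 mm and advance, opening the flap.

```bash
python3 -m crank '[{"offset":[0,0,-0.002],"twist":[0,0,0]},{"offset":[0,0,-0.004],"twist":[0,0,0]},{"offset":[0,0.004,-0.004],"twist":[0,0,0]},{"offset":[0,0.008,-0.004],"twist":[0,0,0]},{"offset":[0,0.012,-0.004],"twist":[0,0,0]},{"offset":[0,0.016,-0.004],"twist":[0,0,0]},{"offset":[0,0.02,-0.004],"twist":[0,0,0]},{"offset":[0,0.025,-0.004],"twist":[0,0,0]},{"offset":[0,0.025,-0.004],"twist":[0,0,0]},{"offset":[0,0.025,-0.004],"twist":[0,0,0]}]'; python3 look.py pics/w5.png
```

```text
t: 9.0
tool_pos: [0.5371, 0.0104, 0.0767]
tool_rot: [1.946, 2.465, 0.001]
contact_force: [-0.1, -0.0, 1.8]
opening: 0.0553
grip_force: 0.6
tcp tidy mm [ -4.9 -31.2] 0.0767 [-0.1 -0.   1.8] 0.055306904954525955
0.8 [[-33.0, -0.0], [-12.0, 1.0], [-11.0, -70.0], [-36.0, -73.0]]
```

View pics/w5.png

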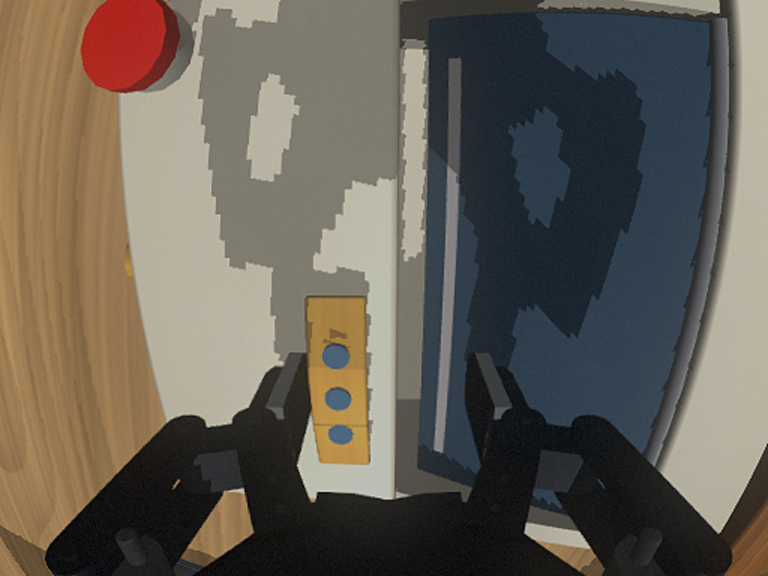

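Flap visibly open (gap at x≈410), slide squared at (338,380), still on the shelf. Keep pushing.

```bash
python3 -m crank '[{"offset":[0,0.004,0],"twist":[0,0,0]},{"offset":[0,0.006,0],"twist":[0,0,0]},{"offset":[0,0.006,0],"twist":[0,0,0]},{"offset":[0,0.01,0],"twist":[0,0,0]},{"offset":[0,0.014,0],"twist":[0,0,0]},{"offset":[0,0.018,0],"twist":[0,0,0]},{"offset":[0,0.022,0],"twist":[0,0,0]},{"offset":[0,0.026,0],"twist":[0,0,0]},{"offset":[0,0.03,0],"twist":[0,0,0]},{"offset":[0,0.034,0],"twist":[0,0,0]},{"offset":[0,0.034,0],"twist":[0,0,0]},{"offset":[0,0.034,0],"twist":[0,0,0]},{"offset":[0,0.034,0],"twist":[0,0,0]}]'; python3 look.py pics/w6.png
```

```text
t: 10.72
tool_pos: [0.5694, 0.0182, 0.0762]
tool_rot: [-1.947, -2.465, 0.0]
contact_force: [-5.5, -0.3, 1.6]
opening: 0.0554
grip_force: 1.9
tcp tidy mm [ 28.4 -31. ] 0.0762 [-5.5 -0.3  1.6] 0.055355200300896246
0.69 [[13.0, 17.0], [26.0, 17.0], [26.0, -28.0], [12.0, -28.0]]
```

View pics/w6.png

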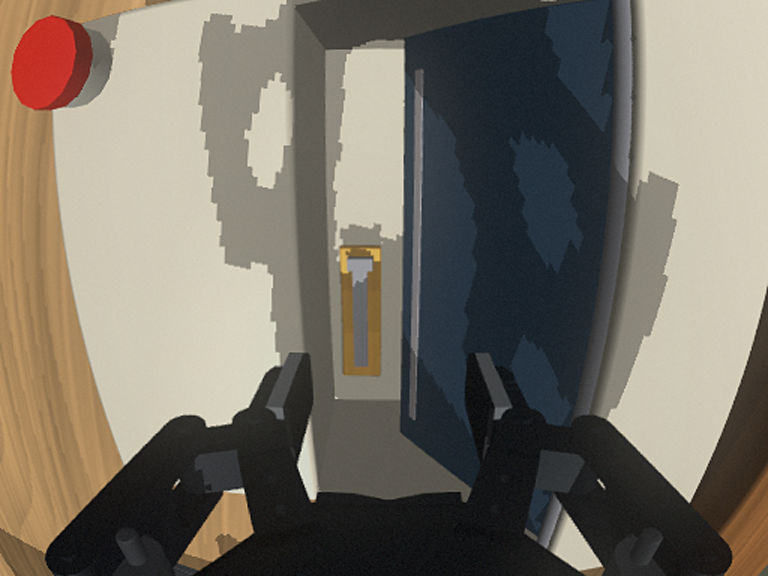

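The slide lies on the well floor at (361,310), in view to the left of the flap, which is still held. Now retract back and up.

```bash
python3 -m crank '[{"offset":[0,0,0],"twist":[0,0,0]},{"offset":[0,-0.008,-0.003],"twist":[0,0,0]},{"offset":[0,-0.016,-0.008],"twist":[0,0,0]},{"offset":[0,-0.024,-0.014],"twist":[0,0,0]},{"offset":[0,-0.03,-0.022],"twist":[0,0,0]},{"offset":[0,-0.036,-0.032],"twist":[0,0,0]},{"offset":[0,-0.036,-0.06],"twist":[0,0,0]},{"offset":[0,-0.036,-0.1],"twist":[0,0,0]},{"offset":[0,-0.036,-0.15],"twist":[0,0,0]},{"offset":[0,-0.036,-0.18],"twist":[0,0,0]},{"offset":[0,-0.036,-0.18],"twist":[0,0,0]},{"offset":[0,-0.036,-0.18],"twist":[0,0,0]},{"offset":[0,-0.036,-0.18],"twist":[0,0,0]}]'; python3 look.py pics/w7.png
```

```text
t: 12.45
tool_pos: [0.5337, 0.0099, 0.2541]
tool_rot: [-1.945, -2.463, 0.003]
contact_force: [-0.8, -0.1, -0.6]
opening: 0.0554
grip_force: 0.0
tcp tidy mm [ -8.3 -30.8] 0.2541 [-0.8 -0.1 -0.6] 0.05544549039654861
```

View pics/w7.png

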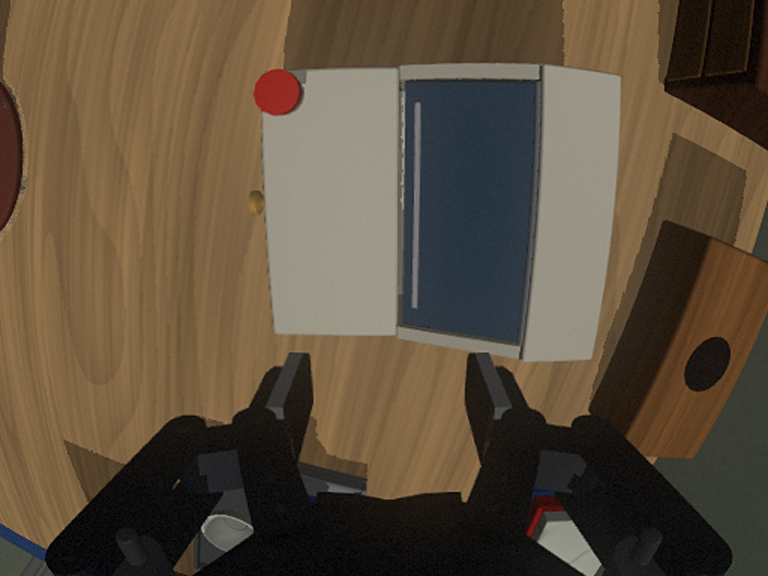

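The flap is shut (lip at x≈403), the shelf is empty, the balm at (278,92) is still on its corner and the fingers are clear.

```bash
python3 -c "
from station import *
print(finish_job())"
```

```text
the job is handed in; nothing more can be done
None
```

The brass slide was pushed in under the held flap and dropped inside the tidy, the flap sprang shut, and the job was handed in at about 12.5 s; the hand-in gave no verdict.

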